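Seat the inspection lens in its three-groove mount and lock it

ROBOT

A 6-joint arm with a two-finger parallel gripper is mounted at the origin on a cart in front of the work surface, level with it; the furniture and walls round the work are solid. World frame = base frame: x ahead of the robot, y to its left, z up, the work surface at z = 0. Lengths are in mm, angles in rad, forces in N, time in s.
With the tool pointing down it reaches from about 275 to 750 mm from the base axis. Payload 10.2 kg.
Tool frame: the origin (TCP) lies at the very end of the fingers, on their centre line; the grasp point (between the pads) lies 19 mm behind it; z points along the fingers, y is the line along which they close (so a half turn about z gives the same grasp; the last joint's range is limited). The gripper opens to 85 mm and grips with 20 to 120 N. Pads are 22 mm wide; open, the fingers measure 114 mm over their backs; the gripper's body (76 mm by 85 mm) begins 54 mm behind the grasp point. The pads swing forward as they close: fully open they stand 13 mm farther back than shut.
Start: joints at [-1.381, 0.313, 1.498, -0, 1.331, -0.223], TCP at [210.605, -480.912, 231.294] pointing down, gripper open.
Joint ranges: [-2.94, 2.94], [-0.97, 2.17], [0.19, 2.56], [-1.23, 4.37], [0.02, 3.11], [-2.88, 2.88]. Speed limits (rad/s): [2.39, 2.39, 3.01, 3.14, 3.14, 3.14].

INTERFACE

Orientations are given as a unit quaternion [w, x, y, z].
In Python, from rig import ctrl gives the robot as it stands.
- The arm moves only by the shell command python3 -m inch 'ROWS' [OPENING] [FORCE]. ROWS is text: rows parted by semicolons, each of 6 numbers parted by spaces: the shift along the tool's x, y, z in mm, then the turn, a rotation vector about the tool's x, y, z in units of 6 degrees (1.0 is 6 degrees). A call has exactly 10 rows; each row shifts and turns the commanded pose from where the row before left it, along the tool's axes as they then stand; what a row does not reach is not made up. A row lasts 1/12 s, in which the tool goes at most 41.7 mm and 7.16 degrees, less where a joint would pass 70% of its speed; a pose out of reach is approached as far as the arm can. A call with a gripper value outside its range is refused whole. OPENING is the opening, from 0 (shut) to 1 (fully open), set as the call begins (- or left out, the last holds). The fingers move at their own pace and stop on an object; FORCE is the grip in N (left out, the last holds). Time passes only in rows, so rows that do not move let the fingers close, or fill a call up. It gives the time, the measured TCP pose, the force, the opening and the grip force at its end, in the units of the state.
- ctrl.sense(): the state, without advancing time (a new reading comes with each control period).
- ctrl.capture(name): name is "side" or "top" or "wrist"; returns a dict with "image" (400x640x3 uint8, red, green, blue), "intrinsics" (3x3 intrinsics, pixels), "rvec" (rotation vector, rad) and "tvec" (3), from world to camera coordinates, as OpenCV has them. Camera axes: x right, y down, z forward; pixel columns grow to the right and rows downward; lengths in mm; the calibration is good to about 2 mm. The wrist camera is an equidistant fisheye: a pixel r from the principal point sees the ray r / f radians off the axis. A picture is of the moment at which its call begins. There is no depth.
- ctrl.finish_job(): hands the job in; it is judged then, once.
The state is a dict: "time_s": time; "joints": joint angles; "dq": joint speeds; "tau": joint torques, N m; "eef_pos": TCP position; "ee_rot": TCP orientation; "force": force on the tool from outside, world axes, zero at the start; "wrist_torque": the same for the moment, N m; "grip_width": opening from 0.0 (shut) to 1.0 (fully open); "grip_force": force on a finger pad.
Only numpy, scipy, OpenCV 4.12 (cv2) and the standard library are available. Lean on these libraries where they do the work, as an engineer would, in place of code of your own. Each camera call takes 0.05 s, during which the arm holds its last target. There are 200 camera calls.

TASK

Pick up the black inspection lens and stand it on the steel ring of the blue mount; pressing only lightly, turn it until all three of its ball feet drop into the ring's three grooves, so that it sits fully home and cannot rock. Then swing the brass keeper by its red pin right round over the lens flange to its stop, let go, and leave the two loose chokes at the front, the side cutters and the marker where they are.

Things in the scene. Friction and masses are not known exactly. Their poses are not given: they have to be found in the camera images.
- lens: inspection lens in a black round cell, 0.27 kg, upright on the bench. Origin: centre of its underside, level with the bottoms of its feet; z up along its axis. Flange 66 mm across from z = 7 to 13 mm, neck above it. Three steel ball feet 10 mm across under the flange, 28 mm from the axis, at 0, 120 and 240 degrees from its x axis, each marked by a yellow dot on the flange
- lens_neck (a point): on the lens axis, 49 mm above its underside: where to hold it. The knurled neck is 36 mm across and runs from z = 13 to 58 mm, glass on top. Keep the fingertips above z = 28 mm of the lens so that they clear the keeper's post when it is in the mount
- foot0 (a point): lowest point of the lens's ball foot on its x axis. The three feet are alike: any foot may go in any groove
- foot1 (a point): lowest point of the ball foot at +120 degrees about z from the first
- foot2 (a point): lowest point of the ball foot at +240 degrees about z from the first
- mount: three-point lens mount fixed to the bench: blue base plate 140 x 116 x 12 mm carrying a steel ring. Origin: on the bench under the ring's centre, z up; the keeper's post stands on the mount's -x side. With its feet riding on the ring's flat the lens origin is at z = 24 mm of the mount; with the feet in the grooves it is 3.7 mm lower, at 20.3 mm, and the grooves centre it
- ring_top (a point): centre of the ring at its flat top, z = 24 mm. Ring 72 mm across, bore 40 mm, slippery, with three radial V grooves 120 degrees apart, 10 mm wide at the top, sides 60 degrees steep. It is locked at an angle that differs each time and is NOT measured (these axes do not show it): one groove lies within 0.70 rad either way of the mount's x axis. Feet begin to drop about 0.18 rad from the grooves
- keeper (a joint): flat brass swing arm on the mount's post, rad: 0 = locked, blade over the lens flange, at a stop; grows anticlockwise seen from above as it opens; at the start 1.15 to 1.45. It stays where left; about 0.6 N at the pin moves it. Its underside is at z = 35 mm, 1.6 mm above the flange of a seated lens; it cannot pass over a lens that is not home
- keeper_hinge (a point): the keeper's pivot, 48 mm from the ring's centre on the mount's -x side; the post and its screw reach z = 45 mm
- keeper_pin (a point): on the keeper's upright red pin (10 mm across, z = 40 to 68 mm), 60 mm above the bench; 52 mm from the pivot, on the side away from the blade. At 0 the pin points straight away from the ring, along the mount's -x; take it from above
- toroid_11: wound toroid choke, 36 mm across, 26 mm high, loose bystander; origin at its underside
- toroid_12: wound toroid choke, 36 mm across, 28 mm high, loose bystander; origin at its underside
- side_cutters: red-handled side cutters, 164 x 51 x 11 mm, loose bystander lying on the bench
- marker: red and black felt marker, 120 mm long, loose bystander lying on the bench
Things that resemble listed ones, but are neither listed nor needed, are in the scene too. There is more than one size of the lens; the one meant has the size given above.

How it is judged:
By the outcome, as a careful person would: the job done as asked, in the order asked, and still so for the second after the job is handed in, with the robot touching nothing.
It also fails if it takes over 72 s, if anything falls off the work surface, if the arm or the gripper's body presses on something with over 40 N, if the wrist force passes 120 N, or if a joint passes its speed limit or range.

## Working session

There is one attempt and no reset: what is moved stays moved. The work goes in short steps, Python scripts to look and compute and a shell command to move; the robot and the scene stay as the last step left them, time stands still between calls to the robot, and variables do not carry over. Pictures are saved under pics/ and viewed, at most 13 in all, crops included, and the job is handed in when it is done.

```bash
ls; mkdir -p pics
python3 - <<'E'
from rig import ctrl
import cv2,pickle,numpy as np
s=ctrl.sense();print(s)
d={}
for n in("side","top","wrist"):
    c=ctrl.capture(n);d[n]=c;cv2.imwrite(f"pics/{n}0.png",c["image"][:,:,::-1])
    print(n,c["intrinsics"],c["rvec"],c["tvec"])
pickle.dump(d,open("cap0.pkl","wb"))
E
```

```text
pics
{'time_s': 0.0, 'joints': array([-1.38136110e+00,  3.13457701e-01,  1.49843194e+00, -2.31329521e-06,
        1.33103412e+00, -2.23395808e-01]), 'dq': array([-0.00233621, -0.00047388,  0.00163505, -0.00167758, -0.00046785,
       -0.00033459]), 'tau': array([-7.68889822e-04, -4.12260246e+01, -2.59746695e+01, -2.57286119e-04,
        4.00969380e-03, -9.57170343e-08]), 'eef_pos': array([ 210.57163046, -480.6329782 ,  230.73308381]), 'ee_rot': array([-6.65477340e-04,  9.78771578e-01,  2.04953056e-01,  1.01775457e-05]), 'force': array([-0.98497252,  0.93051452, -0.21626229]), 'wrist_torque': array([-0.01385788,  0.05114651,  0.03170043]), 'grip_force': 0.0, 'grip_width': 1.0011157794071888}
side [[441.25214081   0.         323.60804661]
 [  0.         441.25214081 207.54621229]
 [  0.           0.           1.        ]] [ 0.1796808  -2.74073722  1.34280792] [506.63374229 187.58714778 701.62868095]
top [[468.42943691   0.         316.78406779]
 [  0.         468.42943691 195.70568066]
 [  0.           0.           1.        ]] [ 2.14898253 -2.12923831  0.21065464] [-173.25659804  562.71236204  917.94223422]
wrist [[309.70691629   0.         325.13652181]
 [  0.         309.70691629 201.20273798]
 [  0.           0.           1.        ]] [-2.40221997  1.56873376  0.25029759] [-523.22495452  -40.4988725   380.61032572]
```

View pics/top0.png

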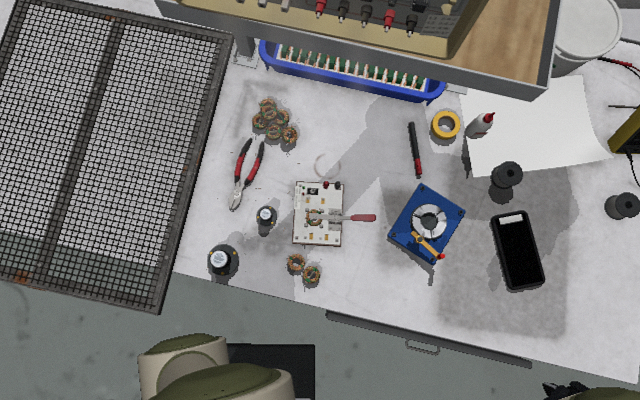

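View pics/side0.png

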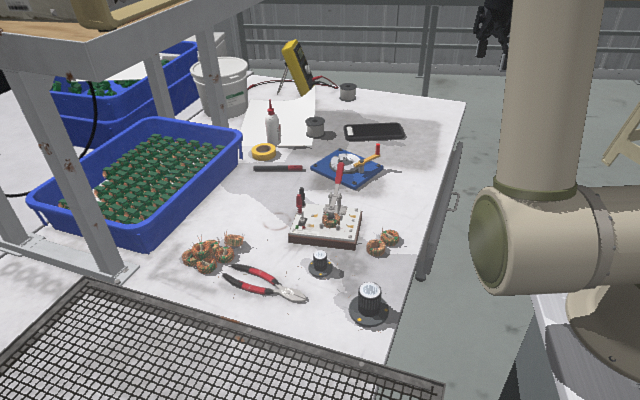

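Lens candidates in the top view are the big one at (222,261) and a small one at (265,217). I'll measure their sizes and enlarge them along with the mount.

```bash
cat > h.py <<'E'
import cv2,numpy as np,pickle
def ray(c,uv,fish=False):
    K=c["intrinsics"];R,_=cv2.Rodrigues(np.array(c["rvec"],float));t=np.array(c["tvec"],float)
    p=np.array(uv,float)
    a=(p-[K[0,2],K[1,2]])/K[0,0]
    if fish:
        r=np.linalg.norm(a);d=np.array([*(a/r*np.sin(r)),np.cos(r)]) if r>0 else np.array([0,0,1.])
    else: d=np.array([*a,1.])
    return -R.T@t,R.T@d
def at(c,uv,z,fish=False):
    o,d=ray(c,uv,fish);return o+d*(z-o[2])/d[2]
def proj(c,X,fish=False):
    K=c["intrinsics"];R,_=cv2.Rodrigues(np.array(c["rvec"],float));p=R@np.array(X,float)+np.array(c["tvec"],float)
    if fish:
        r=np.hypot(p[0],p[1]);th=np.arctan2(r,p[2]);return np.array([K[0,2],K[1,2]])+K[0,0]*th*p[:2]/r
    return K[:2,:2]@(p[:2]/p[2])+K[:2,2]
E
python3 - <<'E'
from h import *
d=pickle.load(open("cap0.pkl","rb"))
I=d["top"]["image"][:,:,::-1]
a=cv2.resize(I[195:285,195:285],(500,500),interpolation=cv2.INTER_CUBIC)
S=d["side"]["image"][:,:,::-1]
b=cv2.resize(S[240:340,300:400],(300,300),interpolation=cv2.INTER_CUBIC)
e=np.zeros((500,300,3),np.uint8);e[:300]=b
cv2.imwrite("pics/c1.png",np.hstack([a,e]))
m=cv2.resize(I[175:275,380:480],(600,600),interpolation=cv2.INTER_CUBIC)
cv2.imwrite("pics/c2.png",m)
for n,p in (("big",(222,261)),("small",(265,217)),("mount",(429,222))): print(n,at(d["top"],p,30))
E
```

```text
big [429.59226428  25.38381867  30.        ]
small [521.5888645  -60.38983476  30.        ]
mount [ 514.48453715 -405.24279034   30.        ]
```

View pics/c1.png

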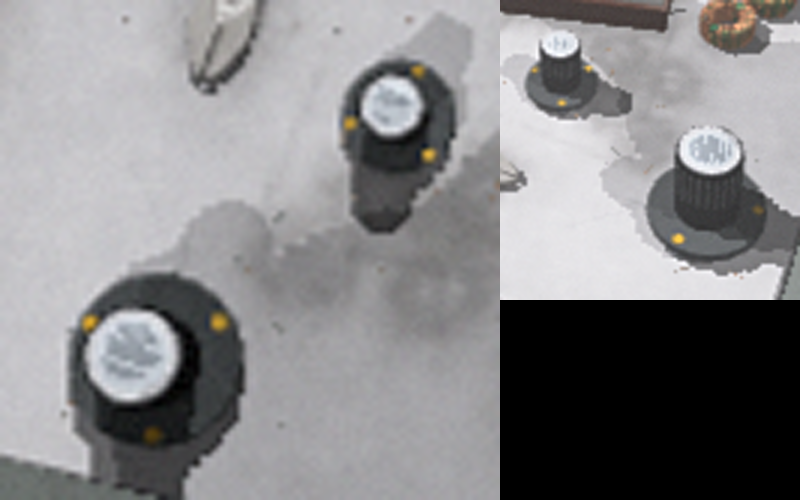

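View pics/c2.png

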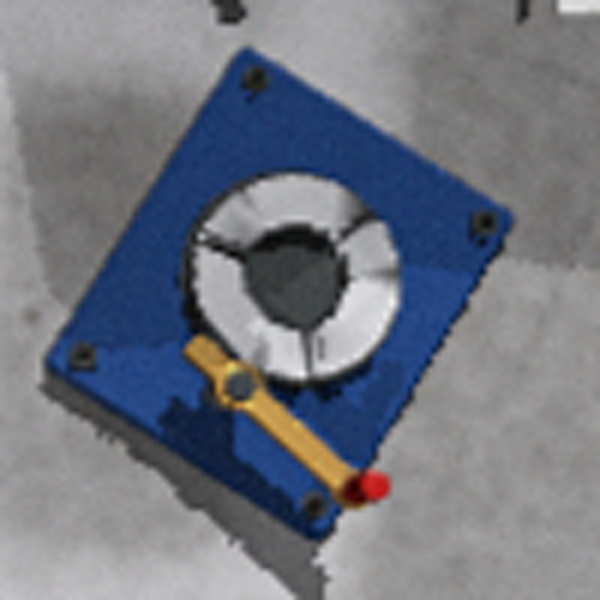

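```bash
cat >> h.py <<'E'
from scipy.spatial.transform import Rotation as Ro
def pose(s):
    q=s["ee_rot"];return np.array(s["eef_pos"]),Ro.from_quat([q[1],q[2],q[3],q[0]]).as_matrix()
def yaw(s): _,R=pose(s);return np.arctan2(R[1,1],R[0,1])  # finger-line direction
def rel(s,X):
    p,R=pose(s);return R.T@(np.array(X)-p)
E
python3 - <<'E'
from h import *
from rig import ctrl
s=ctrl.sense();p,R=pose(s);print(p,R.round(3).tolist(),"fingeryaw",np.degrees(yaw(s)))
d=pickle.load(open("cap0.pkl","rb"));T=d["top"];S=d["side"];W=d["wrist"]
o,dd=ray(W,(325.2,201.2),True);print("wristcam in tool",R.T@(o-p),R.T@dd, o)
f=lambda p:(195+p[0]/5.5556,195+p[1]/5.5556)
for n,pts in(("big",[(90,322),(219,322),(152,435)]),("small",[(418,71),(349,123),(429,155)])):
    P=np.array([at(T,f(q),13) for q in pts]);c=P.mean(0)
    print(n,c.round(1),[round(float(np.linalg.norm(q-c)),1) for q in P],np.degrees(np.arctan2(*(P-c)[:,1::-1].T)).round(1))
print("side dots",at(S,(359.3,319.7),13),at(S,(385.7,310),13))
g=lambda p:(380+p[0]/6,175+p[1]/6)
c=at(T,g((295,277)),24);h=at(T,g((241,384)),45);pt=at(T,g((375,485)),68)
cor=[at(T,g(q),12) for q in((248,47),(513,212),(325,540),(45,370))]
pc=np.mean(cor,0);e=(cor[1]+cor[0])/2-(cor[2]+cor[3])/2
print("ring",c,"hinge",h,np.linalg.norm((h-c)[:2]),"pin",pt,np.linalg.norm((pt-h)[:2]));print("plate c",pc,"xaxis deg",np.degrees(np.arctan2(e[1],e[0])),"hingeaxis",np.degrees(np.arctan2(*(c-h)[1::-1])))
for q in((220,248),(360,217),(307,350)):
    v=at(T,g(q),24)-c;print("groove",np.degrees(np.arctan2(v[1],v[0])),np.linalg.norm(v))
for X in (c,h,pt):print(proj(S,X))
E
```

```text
[ 210.57770268 -480.72709753  230.89956233] [[0.916, 0.401, -0.0], [0.401, -0.916, 0.001], [0.0, -0.001, -1.0]] fingeryaw -66.34793086712695
wristcam in tool [  79.39191617   -1.170931   -142.74353241] [-3.08988260e-01 -2.97744556e-04  9.51065805e-01] [ 282.85515959 -447.9288437   373.65952607]
big [432.9  27.1  13. ] [28.2, 27.9, 28.1] [  60.6  -59.3 -178.9]
small [526.1 -62.5  13. ] [18.9, 19.1, 19.1] [ -21.6   98.4 -141.1]
side dots [445.99710669  54.34202823  13.        ] [404.7514029   29.52282345  13.        ]
ring [ 516.99926795 -407.23826262   24.        ] hinge [ 477.24941147 -381.78470562   45.        ] 47.20100268399449 pin [ 442.04831739 -420.02462908   68.        ] 51.97507835747867
plate c [ 513.73387492 -406.0173398    12.        ] xaxis deg -32.25025793393642 hingeaxis -32.63319774617989
groove 69.08532534081762 28.166907669322367
groove -47.862820921548135 32.268616972690296
groove -172.60907158504688 26.005407004765143
[345.18412506 160.46408737]
[361.01513538 159.41522041]
[377.39163109 143.44145848]
```

The big lens at (222,261) has its dots 28 mm from the axis, so it is the one meant. The small one at (265,217) has them 19 mm out. The lens is at about (433,27), with its feet at 60.5° (mod 120). The ring is at (517,-407), with grooves at about -50° (mod 120).

```bash
python3 -m inch '15 -14 0 0 0 0;26 -24 0 0 0 0;26 -24 0 0 0 0;26 -24 0 0 0 0;26 -24 0 0 0 0;26 -24 0 0 0 0;26 -24 0 0 0 0;26 -24 0 0 0 0;26 -24 0 0 0 0;26 -24 0 0 0 0' 1 40; python3 -m inch '26 -24 0 0 0 0;26 -24 0 0 0 0;26 -24 0 0 0 0;26 -24 0 0 0 0;26 -24 0 0 0 0;18 -16.2 0 0 0 0;10 -10 22 0 0 0;0 0 28 0 0 0;0 0 22 0 0 0;0 0 18 0 0 0'
python3 - <<'E'
from h import *
from rig import ctrl
c=ctrl.capture("wrist");s=ctrl.sense();print(s["eef_pos"],np.degrees(yaw(s)),s["joints"],rel(s,[432.9,27.1,32]))
pickle.dump(c,open("w1.pkl","wb"))
for a in(60.6,-59.3,180.5):
    r=np.radians(a);print(proj(c,[432.9+28*np.cos(r),27.1+28*np.sin(r),13],True))
print(proj(c,[432.9,27.1,58],True))
cv2.imwrite("pics/w1.png",c["image"][:,:,::-1])
E
```

```text
time_s: 0.98
eef_pos: [346.6, -168.6, 231.3]
ee_rot: [0.0, 0.979, 0.205, 0.0]
force: [0.2, -0.5, -0.0]
grip_width: 0.999
grip_force: 0.0
time_s: 1.82
eef_pos: [431.8, 27.5, 139.5]
ee_rot: [-0.0, 0.979, 0.205, -0.001]
force: [-0.1, 0.2, 0.6]
grip_width: 1.001
grip_force: 0.0
[430.44150934  27.53914392 137.00724167] -66.32919996311145 [-2.09106894e-01  2.19944797e-01  1.88931030e+00 -3.17035470e-05
  1.03885175e+00  9.48562184e-01] [  2.63278254   1.78559289 104.9887515 ]
[308.64262361 167.37104639]
[358.20087754 188.03646309]
[315.60007021 218.07581317]
[327.85653206 208.04921806]
```

View pics/w1.png

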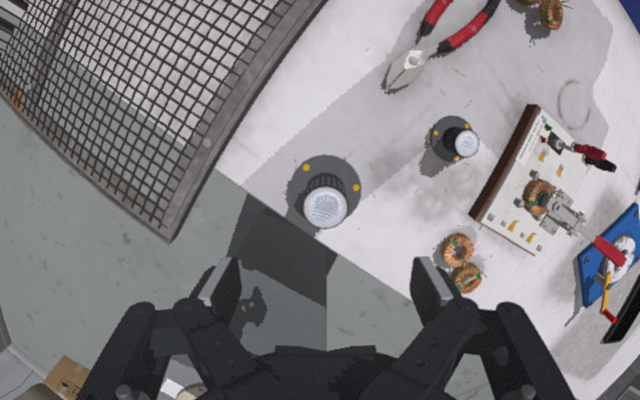

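The wrist view shows the lens's dots at (306,168) and (357,187) and the glass at (325,207), within 2 px of prediction. I'll descend and grip.

```bash
python3 -m inch '0 -0.5 8 0 0 0;0 0 14 0 0 0;0 0 14 0 0 0;0 0 14 0 0 0;0 0 14 0 0 0;0 0 14 0 0 0;0 0 12 0 0 0;0 0 10 0 0 0;0 0 6 0 0 0;0 0 3 0 0 0' 1 40; python3 -m inch '0 0 0 0 0 0;0 0 0 0 0 0;0 0 0 0 0 0;0 0 0 0 0 0;0 0 0 0 0 0;0 0 0 0 0 0;0 0 0 0 0 0;0 0 0 0 0 0;0 0 0 0 0 0;0 0 0 0 0 0' 0.3 40
```

```text
time_s: 2.7
eef_pos: [432.6, 27.3, 32.2]
ee_rot: [0.0, 0.979, 0.205, 0.0]
force: [0.1, -0.3, 0.8]
grip_width: 1.0
grip_force: 0.0
time_s: 3.53
eef_pos: [432.8, 27.3, 32.9]
ee_rot: [0.0, 0.979, 0.205, 0.001]
force: [-0.7, -1.1, 6.4]
grip_width: 0.407
grip_force: 39.5
```

```bash
python3 -m inch '0 0 -4 0 0 0;0 0 -10 0 0 0;0 0 -16 0 0 0;0 0 -16 0 0 0;0 0 -16 0 0 0;0 0 -16 0 0 0;0 0 -16 0 0 0;0 0 -16 0 0 0;-2 5 -12 0 0 0;-5 12 -6 0 0 0'; python3 -m inch '-8 20 0 0 0 0;-10 24 0 0 0 0;-10 24 0 0 0 0;-10 24 0 0 0 0;-10 24 0 0 0 0;-10 24 0 0 0 0;-10 24 0 0 0 0;-10 24 0 0 0 0;-10 24 0 0 0 0;-10 24 0 0 0 0';python3 -m inch '-10 24 0 0 0 0;-10 24 0 0 0 0;-10 24 0 0 0 0;-10 24 0 0 0 0;-10 24 0 0 0 0;-10 24 0 0 0 0;-7 22 3 0 0 0;-4 10 4 0 0 0;0 3 4 0 0 0;0 0 0 0 0 0'
python3 - <<'E'
from h import *
from rig import ctrl
c=ctrl.capture("wrist");s=ctrl.sense();print(s["eef_pos"],np.degrees(yaw(s)),s["force"])
pickle.dump(c,open("w2.pkl","wb"))
u=proj(c,[517,-407.2,24],True);print(u)
x,y=int(u[0])-60,int(u[1])-60;x=max(x,0);y=max(y,0);print(x,y)
cv2.imwrite("pics/w2.png",cv2.resize(c["image"][y:y+120,x:x+120,::-1],(600,600),interpolation=cv2.INTER_CUBIC))
E
```

```text
time_s: 4.37
eef_pos: [432.7, 9.7, 161.6]
ee_rot: [0.0, 0.979, 0.206, 0.001]
force: [0.5, -0.4, -3.7]
grip_width: 0.408
grip_force: 40.4
time_s: 5.2
eef_pos: [437.1, -247.4, 160.0]
ee_rot: [-0.001, 0.979, 0.205, -0.0]
force: [0.7, 0.3, -2.9]
grip_width: 0.408
grip_force: 40.4
time_s: 6.03
eef_pos: [444.0, -438.1, 147.6]
ee_rot: [-0.002, 0.979, 0.205, -0.001]
force: [0.1, -0.0, -4.2]
grip_width: 0.407
grip_force: 40.6
[ 444.27680002 -437.618901    148.33109144] -66.32493621394079 [-0.18507017  0.17247284 -2.90361717]
[328.25515654 104.02211933]
268 44
```

View pics/w2.png

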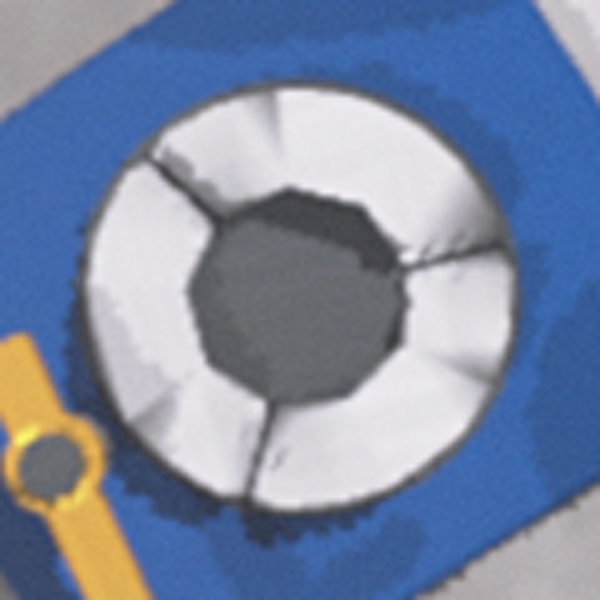

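The crop shows three radial creases, the groove bottoms, at (150,155)-(220,220), (400,265)-(505,242) and (272,400)-(248,500). The ring's outline runs x 85-518 and y 83-512.

Run:
```python
from h import *
from rig import ctrl
c=pickle.load(open("w2.pkl","rb"));s=ctrl.sense()
f=lambda p:at(c,(268+p[0]/5,44+p[1]/5),24,True)
E=[f((302+215*np.cos(a),297.5+214*np.sin(a))) for a in np.linspace(0,6.28,24)]
C=np.mean(E,0);print("center",C,"r",np.mean([np.linalg.norm(e-C) for e in E]))
for a,b in(((150,155),(220,220)),((505,242),(400,265)),((248,500),(272,400))):
    A,B=f(a),f(b);v=A-B;m=(A+B)/2-C
    print(np.degrees(np.arctan2(v[1],v[0])),np.degrees(np.arctan2(m[1],m[0])))
print("rel",rel(s,[*C[:2],56.5]))
```

```text
center [ 518.33767887 -408.42030962   24.        ] r 36.77365017480688
69.48389305692656 72.12120561574967
-52.45300211650223 -48.586597467191524
-169.817548970591 -174.4394561868139
rel [79.57524995  3.23757185 91.80315132]
```

```bash
python3 -m inch '4 0.5 0 0 0 0;10 0.5 0 0 0 0;12 0 0 0 0 0;12 0 0 0 0 0;12 0 0 0 0 0;12 0 0 0 0 0;10 0 0 0 0 0;5 0 0 0 0 0;2 0 0 0 0 0;0 0 0 0 0 0'; python3 -m inch '0 0 6 0 0 -0.15;0 0 12 0 0 -0.15;0 0 12 0 0 -0.15;0 0 12 0 0 -0.15;0 0 12 0 0 -0.15;0 0 10 0 0 -0.15;0 0 10 0 0 -0.15;0 0 6 0 0 -0.15;0 0 4 0 0 -0.15;0 0 2 0 0 -0.15'
python3 - <<'E'
from h import *
from rig import ctrl
S=[]
for n,x,y in(("top",379,175),("side",305,115),("wrist",270,150)):
    c=ctrl.capture(n);pickle.dump(c,open(n+"3.pkl","wb"))
    S.append(cv2.resize(c["image"][y:y+100,x:x+100,::-1],(400,400),interpolation=cv2.INTER_CUBIC))
s=ctrl.sense();print(s["eef_pos"],np.degrees(yaw(s)),s["force"])
print(proj(pickle.load(open("wrist3.pkl","rb")),[517.8,-408,24],True))
cv2.imwrite("pics/p3.png",cv2.resize(np.vstack([np.hstack(S[:2]),np.hstack([S[2],S[2]*0])])[:,:],(600,600)))
cv2.imwrite("pics/w3.png",pickle.load(open("wrist3.pkl","rb"))["image"][:,:,::-1])
E
```

```text
time_s: 6.92
eef_pos: [517.4, -407.9, 149.1]
ee_rot: [-0.0, 0.979, 0.205, -0.0]
force: [-0.7, 0.2, -3.5]
grip_width: 0.409
grip_force: 40.6
time_s: 7.75
eef_pos: [517.1, -408.1, 62.7]
ee_rot: [-0.0, 0.959, 0.282, -0.0]
force: [-0.0, -0.5, -2.9]
grip_width: 0.406
grip_force: 40.6
[ 517.32181718 -408.29501584   63.67715899] -57.34187678790251 [ 0.6444094   0.61767273 -2.92864549]
[327.21976107 230.65626539]
```

View pics/w3.png

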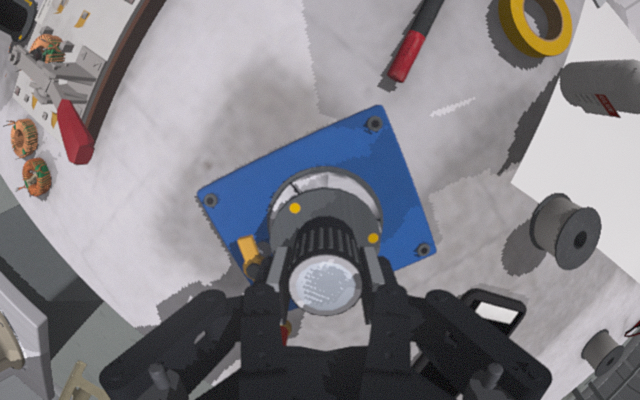

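The lens is held just above the ring, with dots at (295,208) and (373,238) and a groove crease visible at about (297,188).

Run:
```python
from h import *
from rig import ctrl
c=pickle.load(open("wrist3.pkl","rb"))
# two dots known 120deg apart at r=28; foot angles
a=at(c,(295,208),44,True);b=at(c,(373,238),44,True)
print(a,b,np.linalg.norm(a-b))
v=b-a;th=np.degrees(np.arctan2(v[1],v[0])); print("a->b dir",th)
# feet a at phi+60.., b at phi-60 : chord dir = mid-90
mid=th+90;m=(a+b)/2;r=np.radians(mid);C=m[:2]-14*np.array([np.cos(r),np.sin(r)]);print("lens C",C,"foot",mid-60,mid+60)
g=at(c,(297,188),24,True)-[517.8,-408,24];print("groove",np.degrees(np.arctan2(g[1],g[0])),np.linalg.norm(g))
```

```text
[ 526.80702979 -380.69398893   44.        ] [ 535.3571906  -428.14727683   44.        ] 48.21742198247086
a->b dir -79.786004979315
lens C [ 517.30397766 -406.90318476] foot -49.786004979314995 70.213995020685
groove 65.97096383105138 33.854670216911
```

```bash
python3 -m inch '0 0 1 0 0 0;0 0 1 0 0 0;0 0 1 0 0 0;0 0 1 0 0 0;0 0 1 0 0 0;0 0 1 0 0 0;0 0 0.5 0 0 0;0 0 0.5 0 0 0;0 0 0.5 0 0 0;0 0 0 0 0 0'
```

```text
time_s: 8.73
eef_pos: [517.1, -408.1, 55.7]
ee_rot: [-0.0, 0.96, 0.281, -0.0]
force: [0.1, -0.1, -3.1]
grip_width: 0.406
grip_force: 40.6
```

```bash
python3 -m inch '0 0 0.5 0 0 0;0 0 0 0 0 0;0 0 0.5 0 0 0;0 0 0 0 0 0;0 0 0 0 0 0;0 0 0 0 0 0;0 0 0 0 0 0;0 0 0 0 0 0;0 0 0 0 0 0;0 0 0 0 0 0'
```

```text
time_s: 9.57
eef_pos: [517.2, -408.1, 54.8]
ee_rot: [0.0, 0.96, 0.281, 0.0]
force: [0.5, -0.6, -3.2]
grip_width: 0.407
grip_force: 40.4
```

No contact yet and already below the flat level, so the feet seem to be in the grooves. Continuing.

```bash
python3 -m inch '0 0 0.5 0 0 0;0 0 0 0 0 0;0 0 0.5 0 0 0;0 0 0 0 0 0;0 0 0.5 0 0 0;0 0 0 0 0 0;0 0 0 0 0 0;0 0 0 0 0 0;0 0 0 0 0 0;0 0 0 0 0 0'
```

```text
time_s: 10.4
eef_pos: [517.2, -408.1, 53.5]
ee_rot: [0.0, 0.96, 0.281, 0.0]
force: [0.3, 2.6, 0.9]
grip_width: 0.408
grip_force: 40.8
```

```bash
python3 -m inch '0 0 0.5 0 0 0;0 0 0 0 0 0;0 0 0 0 0 0.2;0 0 0 0 0 0;0 0 0 0 0 -0.2;0 0 0 0 0 -0.2;0 0 0 0 0 0;0 0 0 0 0 0.2;0 0 0 0 0 0;0 0 0 0 0 0'; python3 -c "
from rig import ctrl
s=ctrl.sense();print(s['eef_pos'],s['force'],s['wrist_torque'])"
```

```text
time_s: 11.23
eef_pos: [517.2, -408.1, 53.0]
ee_rot: [0.0, 0.96, 0.281, 0.0]
force: [-0.2, 4.5, 5.8]
grip_width: 0.406
grip_force: 41.3
[ 517.24888476 -408.09370636   53.00975734] [-0.17534684  4.46548344  5.78207987] [ 0.75589592  0.13210088 -0.39813196]
```

```bash
python3 -m inch '0.2 -0.3 0 0 0 0;0.2 -0.3 0 0 0 0;0 0 0 0 0 0.1;0 0 0 0 0 0.1;0 0 0.3 0 0 0;0 0 0 0 0 0;0 0 0 0 0 0;0 0 0 0 0 0;0 0 0 0 0 0;0 0 0 0 0 0'; python3 -c "
from rig import ctrl
s=ctrl.sense();print(s['eef_pos'],s['force'],s['wrist_torque'])"
```

```text
time_s: 12.07
eef_pos: [517.3, -407.8, 52.9]
ee_rot: [0.001, 0.962, 0.271, 0.0]
force: [0.5, 0.5, 5.3]
grip_width: 0.405
grip_force: 41.4
[ 517.30631764 -407.83077944   52.93346732] [0.47073583 0.48896114 5.27366182] [0.15107881 0.0068795  0.23251576]
```

Lateral forces and moment have vanished, which is consistent with being home. I'll release, rise and check.

```bash
python3 -m inch '0 0 0 0 0 -0.07;0 0 0 0 0 0;0 0 0 0 0 0;0 0 0 0 0 0;0 0 0 0 0 0;0 0 0 0 0 0;0 0 -4 0 0 0;0 0 -10 0 0 0;0 0 -12 0 0 0;0 0 -14 0 0 0' 0.75; python3 -m inch '0 0 -16 0 0 0;0 0 -16 0 0 0;0 0 -16 0 0 0;0 0 -14 0 0 0;-6 0 0 0 0 0;-10 0 0 0 0 0;-12 0 0 0 0 0;-12 0 0 0 0 0;-10 0 0 0 0 0;-6 0 0 0 0 0' -
python3 - <<'E'
from h import *
from rig import ctrl
S=[]
X=[517.4,-407.4,0]
for n in("top","side","wrist"):
    c=ctrl.capture(n);pickle.dump(c,open(n+"4.pkl","wb"));f=n=="wrist"
    u=proj(c,[X[0]-20,X[1],50],f);x,y=[max(0,int(q)-50) for q in u];print(n,x,y)
    S.append(cv2.resize(c["image"][y:y+100,x:x+100,::-1],(400,400),interpolation=cv2.INTER_CUBIC))
s=ctrl.sense();print(s["eef_pos"],np.degrees(yaw(s)))
cv2.imwrite("pics/p4.png",np.hstack([S[1],S[2]]))
E
```

```text
time_s: 12.9
eef_pos: [517.2, -407.4, 93.9]
ee_rot: [0.0, 0.962, 0.275, 0.0]
force: [0.1, -0.3, -0.4]
grip_width: 0.748
grip_force: 0.0
time_s: 13.73
eef_pos: [467.8, -438.0, 154.0]
ee_rot: [-0.0, 0.962, 0.274, -0.0]
force: [0.7, 0.8, 0.2]
grip_width: 0.746
grip_force: 0.0
top 382 179
side 303 101
wrist 263 102
[ 469.1489373  -437.28621627  154.35243107] -58.18319271675872
```

View pics/p4.png

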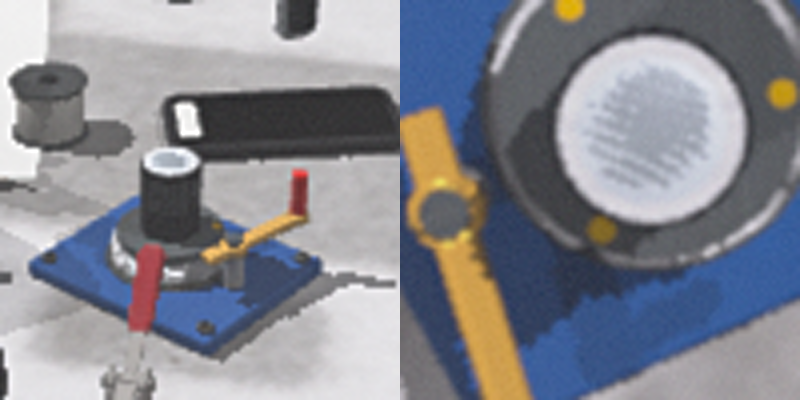

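The lens sits level, with its dots 120° apart, and the keeper's pin is where I computed it, at (442,-420). Next I'll cage the pin between the slightly opened fingers.

```bash
python3 -m inch '0 0 0 0 0 -0.66;0 0 0 0 0 -0.66;0 0 0 0 0 -0.66;0 0 0 0 0 -0.65;-1 -5 0 0 0 0;-1 -7 0 0 0 0;-1 -8 0 0 0 0;-1 -7 0 0 0 0;-1.8 -5 0 0 0 0;0 0 0 0 0 0' 0.32 20;  python3 -m inch '0 0 6 0 0 0;0 0 12 0 0 0;0 0 12 0 0 0;0 0 12 0 0 0;0 0 12 0 0 0;0 0 10 0 0 0;0 0 8 0 0 0;0 0 4 0 0 0;0 0 0 0 0 0;0 0 0 0 0 0'
python3 - <<'E'
from h import *
from rig import ctrl
S=[]
for n,x,y in(("side",330,95),("wrist",270,240)):
    c=ctrl.capture(n);f=n=="wrist";print(proj(c,[442,-420,68],f))
    S.append(cv2.resize(c["image"][y:y+100,x:x+100,::-1],(400,400),interpolation=cv2.INTER_CUBIC))
s=ctrl.sense();print(s["eef_pos"],np.degrees(yaw(s)),s["grip_width"],rel(s,[442,-420,48]))
cv2.imwrite("pics/p5.png",np.hstack(S))
E
```

```text
time_s: 14.72
eef_pos: [441.5, -419.3, 154.7]
ee_rot: [-0.0, 0.915, 0.404, -0.0]
force: [-0.4, 0.5, 0.0]
grip_width: 0.323
grip_force: 0.0
time_s: 15.55
eef_pos: [442.2, -419.9, 78.7]
ee_rot: [0.0, 0.915, 0.404, 0.0]
force: [0.0, -0.2, 0.3]
grip_width: 0.319
grip_force: 0.0
[377.41166149 143.44762033]
[326.72861531 252.5332397 ]
[ 442.29608031 -420.00258818   79.17595988] -42.34877669258474 0.3170068448915734 [-0.18961374 -0.25967126 31.17570789]
```

View pics/p5.png

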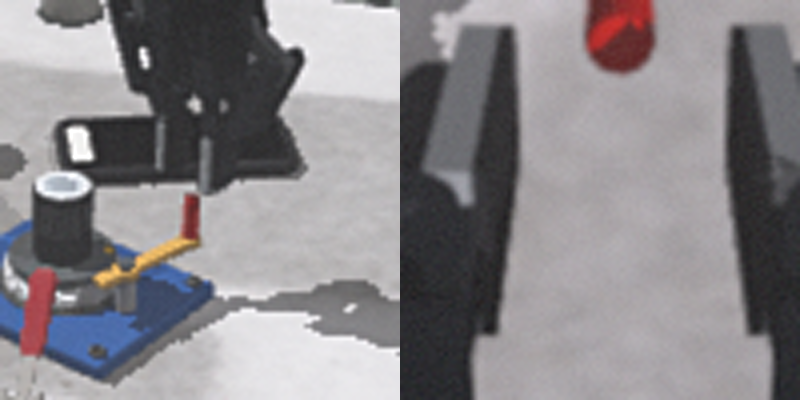

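The pin's top, at wrist pixel (325,252), is centred between the fingers and within 2 px of prediction. Descending.

```bash
python3 -m inch '0 0 4 0 0 0;0 0 6 0 0 0;0 0 6 0 0 0;0 0 6 0 0 0;0 0 5 0 0 0;0 0 3 0 0 0;0 0 1 0 0 0;0 0 0 0 0 0;0 0 0 0 0 0;0 0 0 0 0 0' ; python3 -m inch '0 0 0 0 0 0;0 0 0 0 0 0;0 0 0 0 0 0;0 0 0 0 0 0;0 0 0 0 0 0;0 0 0 0 0 0;0 0 0 0 0 0;0 0 0 0 0 0;0 0 0 0 0 0;0 0 0 0 0 0' 0.2
python3 - <<'E'
import numpy as np
# one row: arc step a (deg clockwise), in tool frame; tool y is opposite the motion, tool x points to hinge
for a in(3,4,):
    r=np.radians(a);print(a,"x",52*(1-np.cos(r)),"y",-52*np.sin(r),"turn",a/6)
E
```

```text
time_s: 16.48
eef_pos: [442.2, -419.8, 47.8]
ee_rot: [0.0, 0.915, 0.404, 0.0]
force: [-0.3, -1.4, 0.5]
grip_width: 0.317
grip_force: 0.0
time_s: 17.32
eef_pos: [442.1, -419.7, 47.5]
ee_rot: [0.0, 0.915, 0.404, -0.0]
force: [-0.2, 0.9, -0.2]
grip_width: 0.2
grip_force: 0.0
3 x 0.07126419276216067 y -2.7214697246330792 turn 0.5
4 x 0.12666938648914172 y -3.6273366346945157 turn 0.6666666666666666
```

```bash
python3 -m inch '0.07 -2.72 0 0 0 0.5;0.07 -2.72 0 0 0 0.5;0.07 -2.72 0 0 0 0.5;0.07 -2.72 0 0 0 0.5;0.07 -2.72 0 0 0 0.5;0.07 -2.72 0 0 0 0.5;0.07 -2.72 0 0 0 0.5;0.07 -2.72 0 0 0 0.5;0.07 -2.72 0 0 0 0.5;0.07 -2.72 0 0 0 0.5'
```

```text
time_s: 18.15
eef_pos: [427.6, -397.1, 47.6]
ee_rot: [0.0, 0.988, 0.152, 0.0]
force: [0.9, -1.0, -0.6]
grip_width: 0.196
grip_force: 0.4
```

```bash
python3 -m inch '0.07 -2.72 0 0 0 0.5;0.07 -2.72 0 0 0 0.5;0.07 -2.72 0 0 0 0.5;0.07 -2.72 0 0 0 0.5;0.07 -2.72 0 0 0 0.5;0.07 -2.72 0 0 0 0.5;0.07 -2.72 0 0 0 0.5;0.07 -2.72 0 0 0 0.5;0.07 -2.72 0 0 0 0.5;0.07 -2.72 0 0 0 0.5'; python3 -c "
from rig import ctrl
s=ctrl.sense();print(s['eef_pos'],s['force'],s['wrist_torque'],s['joints'])"
```

```text
time_s: 18.98
eef_pos: [426.4, -370.3, 47.6]
ee_rot: [0.0, 0.994, -0.109, 0.0]
force: [0.2, -1.1, -0.8]
grip_width: 0.195
grip_force: 0.4
[ 426.36184196 -370.25956527   47.60336007] [ 0.15512867 -1.11850162 -0.77948863] [-0.10966764 -0.06570591 -0.03060023] [-9.22504019e-01  6.03418769e-01  1.57772703e+00 -5.96853707e-05
  9.59850598e-01  8.66499621e-01]
```

```bash
python3 -m inch '0.03 -1.81 0 0 0 0.33;0.03 -1.81 0 0 0 0.33;0.03 -1.81 0 0 0 0.33;0.03 -1.81 0 0 0 0.33;0.03 -1.81 0 0 0 0.33;0.03 -1.81 0 0 0 0.33;0.03 -1.81 0 0 0 0.33;0.03 -1.81 0 0 0 0.33;0.03 -1.81 0 0 0 0.33;0.03 -1.81 0 0 0 0.33'
```

```text
time_s: 19.82
eef_pos: [433.2, -353.6, 47.6]
ee_rot: [0.0, 0.961, -0.278, 0.0]
force: [0.6, 1.1, -0.7]
grip_width: 0.202
grip_force: 0.3
```

```bash
python3 -m inch '0 -1 0 0 0 0;0 -1 0 0 0 0;0 -1 0 0 0 0;0 -1 0 0 0 0;0 0 0 0 0 0;0 0 0 0 0 0;0 0 0 0 0 0;0 0 0 0 0 0;0 0 0 0 0 0;0 0 0 0 0 0'
```

```text
time_s: 20.65
eef_pos: [435.2, -350.1, 47.5]
ee_rot: [-0.0, 0.961, -0.277, -0.0]
force: [-1.2, -0.6, -0.5]
grip_width: 0.197
grip_force: 0.5
```

Still under 1.5 N, so it is not clearly at the stop. I'll push in small steps until the force rises.

```bash
python3 -m inch '0 -0.5 0 0 0 0;0 -0.5 0 0 0 0;0 -0.5 0 0 0 0;0 0 0 0 0 0;0 0 0 0 0 0;0 0 0 0 0 0;0 0 0 0 0 0;0 0 0 0 0 0;0 0 0 0 0 0;0 0 0 0 0 0'
```

```text
time_s: 21.48
eef_pos: [435.4, -349.8, 47.5]
ee_rot: [0.001, 0.961, -0.277, -0.0]
force: [-5.4, -6.1, 0.1]
grip_width: 0.199
grip_force: 3.9
```

```bash
python3 -m inch '0 -0.5 0 0 0 0;0 -0.5 0 0 0 0;0 0 0 0 0 0;0 0 0 0 0 0;0 0 0 0 0 0;0 0 0 0 0 0;0 0 0 0 0 0;0 0 0 0 0 0;0 0 0 0 0 0;0 0 0 0 0 0'
python3 - <<'E'
from h import *
from rig import ctrl
S=[]
for n,x,y in(("top",390,185),("side",315,100)):
    c=ctrl.capture(n)
    for p in((433,-354),(423,-372)):print(n,proj(c,[*p,68]))
    S.append(cv2.resize(c["image"][y:y+80,x:x+80,::-1],(400,400),interpolation=cv2.INTER_CUBIC))
s=ctrl.sense();print(s["eef_pos"],s["force"])
cv2.imwrite("pics/p6.png",np.hstack(S))
E
```

```text
time_s: 22.32
eef_pos: [435.6, -349.6, 47.6]
ee_rot: [0.001, 0.961, -0.277, -0.0]
force: [-8.7, -9.7, -0.8]
grip_width: 0.204
grip_force: 6.1
top [409.74373839 260.12582517]
top [418.88622326 265.26784732]
side [380.05884138 158.17039168]
side [384.81165533 154.2909722 ]
[ 435.57084618 -349.5999271    47.56861254] [-7.76077397 -9.39486941 -0.06999814]
```

View pics/p6.png

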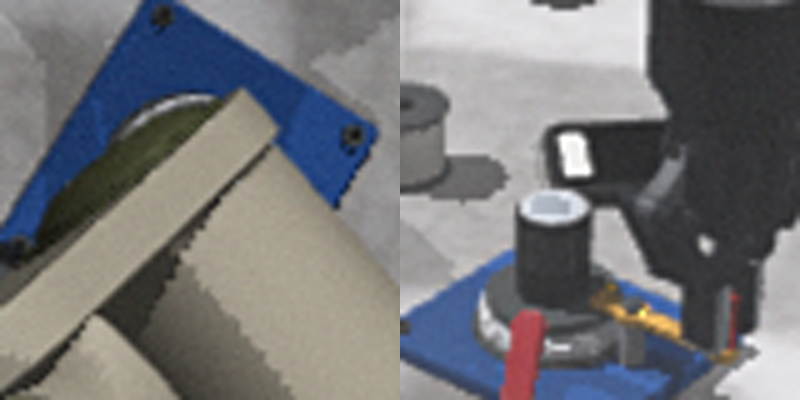

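The force climbs to about 12 N with the pin at its computed closed place, about (433.5,-353), so that is the stop. I'll back off the pad, rise and check.

```bash
python3 -m inch '0 1 0 0 0 0;0 1 0 0 0 0;0 1 0 0 0 0;0 1.5 0 0 0 0;0 0.5 0 0 0 0;0 0 0 0 0 0;0 0 0 0 0 0;0 0 0 0 0 0;0 0 0 0 0 0;0 0 0 0 0 0' 0.25; python3 -m inch '0 0 -4 0 0 0;0 0 -8 0 0 0;0 0 -12 0 0 0;0 0 -12 0 0 0;0 0 -12 0 0 0;0 0 -12 0 0 0;0 0 -14 0 0 0;0 0 -14 0 0 0;0 0 -14 0 0 0;0 0 -10 0 0 0'; python3 -m inch '-10 0 0 0 0 0;-15 0 0 0 0 0;-15 0 0 0 0 0;-15 0 0 0 0 0;-15 0 0 0 0 0;-15 0 0 0 0 0;-15 0 0 0 0 0;-8 0 0 0 0 0;-4 0 0 0 0 0;0 0 0 0 0 0'
python3 - <<'E'
from h import *
from rig import ctrl
S=[]
for n,x,y,f in(("wrist",0,0,1),("side",315,100,0)):
    c=ctrl.capture(n)
    if f:
        u=proj(c,[475,-380,45],True);print(u,proj(c,[433.3,-353.9,68],True));x,y=[max(0,int(q)-60) for q in u];print(x,y);w=120
    else: w=80;print(proj(c,[433.3,-353.9,68]))
    S.append(cv2.resize(c["image"][y:y+w,x:x+w,::-1],(400,400),interpolation=cv2.INTER_CUBIC))
s=ctrl.sense();print(s["eef_pos"],s["force"])
cv2.imwrite("pics/p7.png",np.hstack(S))
E
```

```text
time_s: 23.25
eef_pos: [433.9, -352.2, 47.5]
ee_rot: [-0.0, 0.961, -0.277, 0.0]
force: [0.6, -0.2, -0.7]
grip_width: 0.25
grip_force: 0.0
time_s: 24.08
eef_pos: [434.1, -352.5, 161.6]
ee_rot: [0.001, 0.961, -0.277, 0.001]
force: [-0.4, -0.9, -0.1]
grip_width: 0.248
grip_force: 0.0
time_s: 24.92
eef_pos: [338.9, -292.7, 159.9]
ee_rot: [0.0, 0.961, -0.277, 0.0]
force: [0.2, -0.8, -0.2]
grip_width: 0.251
grip_force: 0.0
[328.04076223   6.98247576] [328.40770428  59.11653833]
268 0
[379.92268152 158.18634957]
[ 339.43571863 -293.0555151   159.7402345 ] [-0.48432496 -0.39476463 -0.57591155]
```

View pics/p7.png

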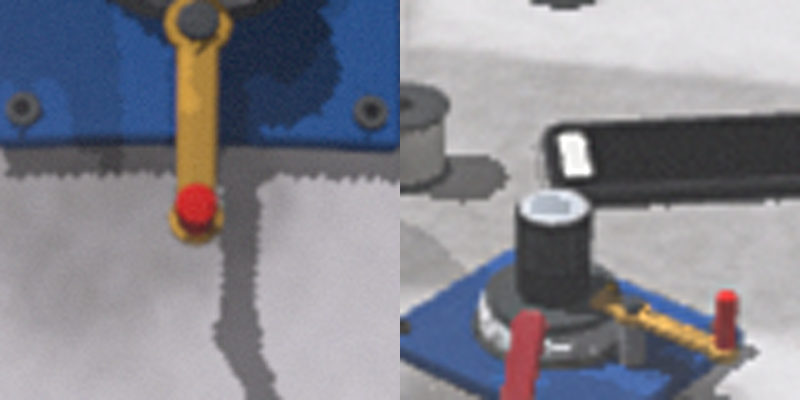

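The keeper arm is perpendicular to the plate edge. Its pin is at side pixel (380,159), against (379.9,158.2) expected when closed, and the blade lies over the flange of the seated lens. The arm is clear, so I'm handing in.

```bash
python3 -c "
from rig import ctrl
print(ctrl.finish_job())"
```

```text
the job is handed in; nothing more can be done
None
```

The lens is seated in the ring's grooves and the brass keeper is swung over its flange to the stop and released; I handed the job in at about 25 s, with the chokes, cutters and marker never approached.

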